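# Snap a hanger of polished fittings onto the wash frame

### The job

Pick up the hanger with the two polished fittings by its black grip and press its snap hook gently down onto the middle of the wash frame's sprung rail, between the two collars, until the gate flicks shut under the rail. Then pull the hanger gently upwards until the closed gate lifts the rail a little and hold that for a moment, to prove that it is locked on; afterwards let it down to hang freely from the rail. Leave everything else on the bench where it is.

Things in the scene. Friction and masses are not known exactly. Their poses are not given: they have to be found in the camera images.
- hanger: Loose steel hanger, 0.2 to 0.45 kg. Origin: centre of its underside, z up. Stands on two round brass fittings (36 mm wide, 38 tall) at y = +-66 mm, each on a bent 8 mm arm, level at z = 98 mm. A snap hook in its middle, 16 mm wide along x, opens downwards; a rail along the hanger's x enters from below, either way round. The gate slips shut once the rail's centre is some 80 mm above this origin.
- hanger_grip (a point): Middle of the black grip block on top of the hanger, 132 mm above the hanger's origin. The block is 20 mm thick along the hanger's y, 24 mm wide along its x, from z = 108 to 152 mm; grip it across its y.
- hanger_seat (a point): Where the rail's centre lies when it rests in the crown of the hook: 83.5 mm above the hanger's origin, on its centre line. With the gate shut the rail has some 25 mm of free play between crown and gate.
- hanger_mouth (a point): Throat of the snap hook, 43 mm above the hanger's origin, on its centre line: 19 mm wide along y. Below it flared lips widen to about 50 mm at z = 25 mm; above it the gate closes the way at z = 50 mm, and the inside of the hook ends in an inverted-V crown.
- gate (a joint): Angle (rad) of the hook's sprung gate, a 29 mm finger hinged at y = -24, z = 50 mm of the hanger: 0 = shut, grows as the rail pushes it inwards and up (to about 1.0). It opens inwards only. Getting the rail past it takes a push on the hanger that rises to roughly 8 to 12 N and drops below half of that when the gate flicks shut.
- frame: Wash frame fixed to the bench: dark base plate 230 x 86 x 10 mm and two 18 mm posts at x = +-96 mm, 166 mm tall. Origin: under the plate's centre. A 12 mm round steel rail runs along x between the posts, above the origin; two 22 mm collars, 8 mm wide, stand 34 mm either side of its middle (60 mm free between). Its rest height is clamped anywhere from 115 to 150 mm above the bench, unmeasured.
- rail (a joint): Movement (m) of the sprung rail from its rest height, which itself is not reported: negative pressed down (hard stop at -0.024), positive pulled up (stop at +0.014). About 600 N/m, so the rail sinks some 17 mm before the gate gives way, then jumps back up into the crown; 3.5 N of upward pull lifts it some 5 mm.
- compound_bar: Bystander: red-brown bar of polishing compound, 125 x 38 x 32 mm, origin under its centre. Leave alone.
- bottle: Bystander: green water bottle, 66 mm wide, 200 mm tall. Leave alone.
- driver: Bystander: screwdriver lying down. Leave alone.
- paste: Bystander: jar of paste, 64 mm wide, 60 mm tall. Leave alone.
Not all that is in view belongs to the job. There is more than one size of the frame; the job needs the middle-sized.

How it is judged:
On the way, in this order (a step that is already met when the one before it is completed fails the run):
1. the rail pushes the hook's gate open from below (value of joint gate above 0.4 rad and contact force between hanger and frame above 2 N and x of hanger_seat in the frame of frame between -0.03 and 0.03 m and y of hanger_seat in the frame of frame between -0.02 and 0.02 m), for 0.1 s.
2. the gate has shut again, the hanger still at the middle of the rail (value of joint gate below 0.12 rad and x of hanger_seat in the frame of frame between -0.03 and 0.03 m and y of hanger_seat in the frame of frame between -0.02 and 0.02 m and z of hanger_seat in the frame of frame below 0.17 m), for 0.1 s.
3. the hanger is pulled up so that its shut gate lifts the rail 2.5 mm or more above its rest, without the fingers on the frame (value of joint gate below 0.12 rad and x of hanger_seat in the frame of frame between -0.03 and 0.03 m and y of hanger_seat in the frame of frame between -0.02 and 0.02 m and value of joint rail above 0.0025 m and contact force between hanger and frame above 1 N and contact force between the fingers and frame below 0.5 N), for 0.2 s.
At the end, for the whole second after the job is handed in: The hanger hangs freely and upright (within 0.2 rad) from the sprung rail, between the collars (crown within 30 mm of the middle along the rail and 20 mm across), the rail carrying its weight (sunk 1.5 to 15 mm), the gate shut (below 0.12 rad), at rest (value of joint gate below 0.12 rad and x of hanger_seat in the frame of frame between -0.03 and 0.03 m and y of hanger_seat in the frame of frame between -0.02 and 0.02 m and z of hanger_seat in the frame of frame between 0.09 and 0.152 m and value of joint rail between -0.015 and -0.0015 m and angle between hanger's own z axis and vertical below 0.2 rad and linear speed of hanger below 0.03 m/s and angular speed of hanger below 0.5 rad/s and contact force between hanger and frame above 0.5 N); the robot touches nothing.
It fails at once if the hanger is forced against the frame or its rail with more than 20 N (contact force between hanger and frame above 20 N).
It fails at once if a bystander is moved by more than 20 mm (distance of any of compound_bar, bottle, driver, paste from where it was at the start of the episode above 0.02 m).
It also fails if it takes over 67 s, if anything falls off the work surface, if the arm or the gripper's body presses on something with over 40 N, if the wrist force passes 120 N, or if a joint passes its speed limit or range.

### The arm

A 6-joint arm with a two-finger parallel gripper is mounted at the origin on the work surface. World frame = base frame: x ahead of the robot, y to its left, z up, the work surface at z = 0. Lengths are in m, angles in rad, forces in N, time in s.
With the tool pointing down it reaches from about 0.325 to 1 m from the base axis. Payload 5.1 kg.
Tool frame: the origin (TCP) lies at the very end of the fingers, on their centre line; the grasp point (between the pads) lies 19 mm behind it (grasp_offset is the distance from the TCP to the grasp point, in m); x points along the fingers, y is the direction in which the jaws open and shut, and the axes are right-handed (so a half turn about x gives the same grasp; the last joint's range is limited). The gripper opens to 85 mm and grips with 20 to 120 N. Pads are 22 mm wide; open, the fingers measure 114 mm over their backs; the gripper's body (76 mm by 85 mm) begins 54 mm behind the grasp point. The pads swing forward as they close: fully open they stand 13 mm farther back than shut.
Start: joints at [-1.221, 0.124, 1.65, -0, 1.367, -0.083], TCP at [0.273, -0.59, 0.231] pointing down, gripper open.
Joint ranges: [-2.61, 2.61], [-1.02, 2.33], [0.03, 2.71], [-1.35, 4.49], [0.32, 2.68], [-2.91, 2.91]. Speed limits (rad/s): [2.57, 2.57, 3.14, 3.14, 3.14, 3.14].

### API

Orientations are given as a unit quaternion [x, y, z, w].
In Python, from plant import * gives the robot as it stands.
- The arm moves only by the tool step_arm, never from a script. Its arguments are lists of equal length, an entry for each row: "travel": the shift along the world's x, y, z in cm, a list of three; "dr": the turn, a rotation vector about the world's x, y, z in degrees, a list of three. A call has 1 to 8 rows; each row shifts and turns the commanded pose from where the row before left it; what a row does not reach is not made up. A row lasts 1/8 s, in which the tool goes at most 62.5 mm and 10.7 degrees, less where a joint would pass 70% of its speed; a pose out of reach is approached as far as the arm can. A call with a gripper value outside its range is refused whole. "claw" is the gripper command: -1 is fully open, 1 is shut, values between are in proportion, set as the call begins (left out, the last holds). The fingers move at their own pace and stop on an object; "newtons" is the grip in N (left out, the last holds). Time passes only in rows, so rows that do not move let the fingers close. It gives the time, the measured TCP pose, the force and the opening at its end, in the units of the state.
- get_obs(): the state, without advancing time (a new reading comes with each control period).
- read_camera(name): name is "side" or "top"; returns the picture (420x560x3 uint8, red, green, blue); there is no depth.
- get_calibration(name): a dict with "fx", "fy", "cx", "cy" (pixels), "extrinsics" (4x4, takes a point from world to camera coordinates). Camera axes: x right, y up, looking along -z (the intrinsics and any distortion apply to the point x, -y, -z); pixel columns grow to the right and rows downward; lengths in m; the calibration is good to about 2 mm. A picture is of the moment at which its call begins. get_calibration takes no time and is no camera call.
- hand_in(): hands the job in, once; it reports no verdict.
The state is a dict: "time": time; "q": joint angles; "qd": joint speeds; "joint_efforts": joint torques, N m; "eef_pos": TCP position; "eef_rot": TCP orientation; "wrist_force": force on the tool from outside, world axes, zero at the start; "wrist_torque": the same for the moment, N m; "grip_width": opening from 0.0 (shut) to 1.0 (fully open).
Only numpy, scipy, OpenCV 4.12 (cv2) and the standard library are available. Lean on these libraries where they do the work, as an engineer would, in place of code of your own. Each camera call takes 0.05 s, during which the arm holds its last target. There are 200 camera calls.

## Working session

There is one attempt and no reset: what is moved stays moved. The work goes in short steps, Python scripts to look and compute and a tool call to move; the robot and the scene stay as the last step left them, time stands still between calls to the robot, and variables do not carry over. Pictures are saved under pics/ and viewed, about 8 in all and at most 12, crops included, and the job is handed in when it is done.

Besides the shell and the picture viewer there is one more tool, called after ">>>" by a JSON object that holds its "method" and its "body", one argument or row to a line. step_arm: Moves the arm, as the interface text tells. Its arguments: {"type":"object","properties":{"travel":{"type":"array"},"dr":{"type":"array"},"claw":{"type":"number"},"newtons":{"type":"number"}},"required":["travel","dr"]}

```bash
ls; mkdir -p pics; python3 - <<'E'
from plant import *
import cv2,numpy as np
for n in("top","side"):
    cv2.imwrite(f"pics/{n}0.png",cv2.resize(read_camera(n),(784,588))[:,:,::-1])
    c=get_calibration(n);print(n,{k:c[k] for k in c if k!="extrinsics"});print(np.round(c["extrinsics"],4).tolist())
print(get_obs())
E
```

```text
pics
top {'fx': 452.71654940019414, 'fy': 452.71654940019414, 'cx': 278.09075668416966, 'cy': 205.75587293757326}
[[-0.0097, -0.9999, 0.0116, -0.0971], [0.9981, -0.0089, 0.061, -0.463], [-0.0609, 0.0122, 0.9981, -1.5983], [0.0, 0.0, 0.0, 1.0]]
side {'fx': 522.4420244819073, 'fy': 522.4420244819073, 'cx': 281.9424900271478, 'cy': 210.3124530316107}
[[0.9976, -0.0694, -0.0039, -0.4898], [0.0544, 0.7458, 0.6639, -0.0132], [-0.0432, -0.6625, 0.7478, -1.5073], [0.0, 0.0, 0.0, 1.0]]
{'time': 0.1, 'q': array([-1.22061584e+00,  1.24408389e-01,  1.65155891e+00,  1.78187097e-05,
        1.36749731e+00, -8.25880768e-02]), 'qd': array([-0.00070137, -0.00314713, -0.00226115, -0.00047231, -0.00040835,
       -0.00113842]), 'joint_efforts': array([ 1.24090944e-03, -4.24933791e+01, -3.66651070e+01,  2.95175153e-05,
        3.99065422e-03, -4.46777165e-06]), 'eef_pos': array([ 0.27239305, -0.58955459,  0.23018364]), 'eef_rot': array([-0.69053494, -0.152471  ,  0.69069928, -0.15115751]), 'wrist_force': array([ 0.55331816,  0.43036382, -0.06951581]), 'wrist_torque': array([ 0.04799646, -0.01171128, -0.06075206]), 'grip_width': 0.9974681767231752}
```

View pics/top0.png

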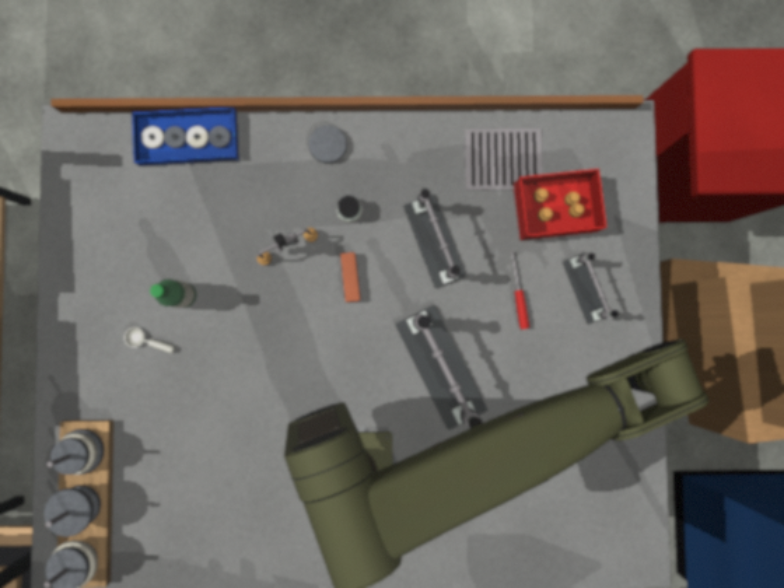

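View pics/side0.png

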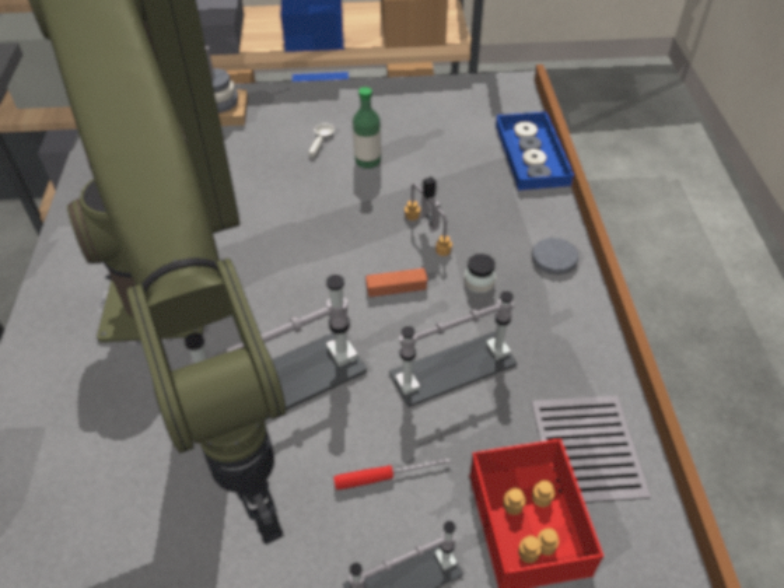

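The top view shows the hanger at about (285,243), with its brass fittings at (263,258) and (310,235). There are three frames, and the middle-sized one appears to be at (433,240). In the side view its posts are at (408,360) and (503,325). Next I'll take a closer crop and make masks.

```bash
cat > h.py <<'E'
from plant import *
import cv2,numpy as np
C={n:get_calibration(n) for n in("top","side")}
def ray(n,uv):
    c=C[n];E=np.array(c["extrinsics"]);R,t=E[:3,:3],E[:3,3]
    d=R.T@np.array([(uv[0]-c["cx"])/c["fx"],-(uv[1]-c["cy"])/c["fy"],-1.])
    return -R.T@t,d/np.linalg.norm(d)
def onz(n,uv,z):
    o,d=ray(n,uv);return o+d*(z-o[2])/d[2]
def onplane(n,uv,p,nn):
    o,d=ray(n,uv);return o+d*((p-o)@nn)/(d@nn)
def tri(a,b):
    o1,d1=ray("top",a);o2,d2=ray("side",b)
    s=np.linalg.lstsq(np.c_[d1,-d2],o2-o1,rcond=None)[0]
    p,q=o1+d1*s[0],o2+d2*s[1];return (p+q)/2,np.linalg.norm(p-q)
def proj(n,P):
    c=C[n];p=np.array(c["extrinsics"])@np.r_[P,1]
    return np.array([c["cx"]+c["fx"]*p[0]/-p[2],c["cy"]-c["fy"]*p[1]/-p[2]])
def blobs(img,lo,hi,box,amin=8):
    h=cv2.cvtColor(img,cv2.COLOR_RGB2HSV);m=cv2.inRange(h,np.array(lo),np.array(hi))
    x0,y0,x1,y1=box;k=np.zeros_like(m);k[y0:y1,x0:x1]=m[y0:y1,x0:x1]
    _,_,st,ce=cv2.connectedComponentsWithStats(k)
    return [(int(s[4]),s[:4].tolist(),np.round(c,2).tolist()) for s,c in zip(st[1:],ce[1:]) if s[4]>=amin]
E
python3 - <<'E'
from h import *
t=read_camera("top");s=read_camera("side")
np.savez("im0.npz",t=t,s=s)
def cr(i,x0,y0,w,h,f): return cv2.resize(i[y0:y0+h,x0:x0+w],None,fx=f,fy=f,interpolation=cv2.INTER_NEAREST)
a=np.hstack([cr(t,176,152,66,50,6),cr(t,280,128,66,50,6)[:, :]]);a=np.hstack([cr(t,176,150,64,48,6),cr(t,280,130,64,80,6)[:288]])
b=np.hstack([cr(s,276,120,64,48,6),cr(s,270,200,110,82,3.5)[:288,:384]])
w=min(a.shape[1],b.shape[1]);cv2.imwrite("pics/c1.png",np.vstack([a[:,:w],b[:,:w]])[:,:,::-1])
print("brass t",blobs(t,(8,110,80),(25,255,255),(176,150,235,200)))
print("brass s",blobs(s,(8,110,80),(25,255,255),(280,130,330,190)))
print("black t",blobs(t,(0,0,0),(180,255,55),(190,160,220,185)))
print("black s",blobs(s,(0,0,0),(180,255,55),(290,120,325,150)))
print("caps t",blobs(t,(0,0,0),(180,255,50),(280,128,345,215)))
print("caps s",blobs(s,(0,0,0),(180,255,50),(275,200,375,290)))
E
```

```text
Traceback (most recent call last):
ValueError: all the input array dimensions except for the concatenation axis must match exactly, but along dimension 0, the array at index 0 has size 288 and the array at index 1 has size 287
```

```bash
python3 - <<'E'
from h import *
z=np.load("im0.npz");t,s=z["t"],z["s"]
def cr(i,x0,y0,w,h): return cv2.resize(i[y0:y0+h,x0:x0+w],(400,300),interpolation=cv2.INTER_CUBIC)
cv2.imwrite("pics/c1.png",np.vstack([np.hstack([cr(t,176,150,64,48),cr(t,270,130,100,75)]),np.hstack([cr(s,276,120,80,60),cr(s,275,205,104,78)])])[:,:,::-1])
print("brass t",blobs(t,(8,110,80),(25,255,255),(176,150,235,200)))
print("brass s",blobs(s,(8,110,80),(25,255,255),(280,130,330,190)))
print("black t",blobs(t,(0,0,0),(180,255,55),(190,160,220,185)))
print("black s",blobs(s,(0,0,0),(180,255,55),(290,120,325,150)))
print("caps t",blobs(t,(0,0,0),(180,255,50),(280,128,345,215)))
print("caps s",blobs(s,(0,0,0),(180,255,50),(275,200,375,290)))
E
```

```text
brass t [(48, [218, 164, 8, 8], [221.65, 167.71]), (48, [184, 181, 9, 8], [188.75, 184.65])]
brass s [(103, [289, 144, 11, 13], [294.17, 150.04]), (106, [312, 169, 10, 13], [316.58, 175.29])]
black t [(35, [197, 168, 7, 8], [200.11, 171.37])]
black s [(86, [303, 129, 8, 13], [306.28, 134.93])]
caps t [(10, [302, 137, 4, 3], [303.5, 138.0]), (14, [323, 191, 5, 4], [325.0, 192.5])]
caps s [(12, [355, 229, 8, 3], [358.5, 230.25])]
```

View pics/c1.png

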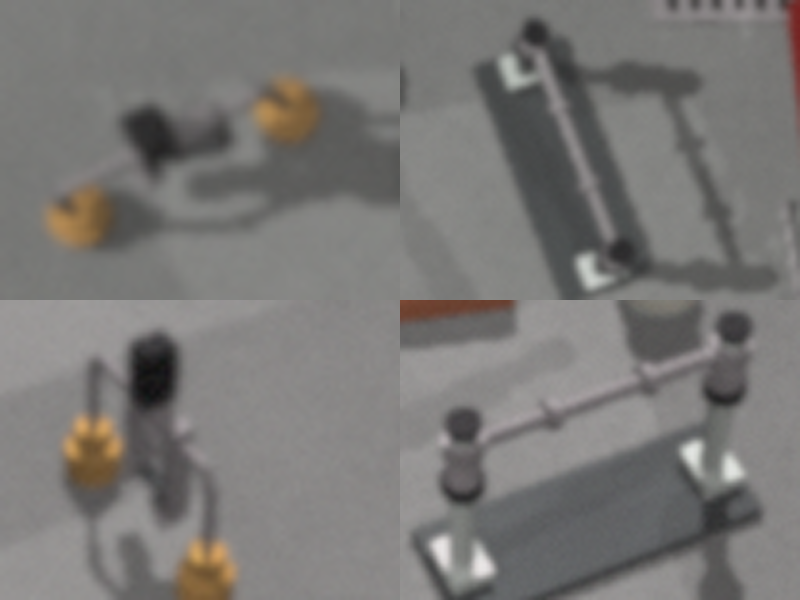

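The crops show the grip (top px ~(200,171), side ~(306,135)), both fittings, the frame's post caps, and the collars on the rail. In side px the collars are at about (314.5,234.6) and (339,225.5).

```bash
python3 - <<'E'
from h import *
r=lambda p:np.round(np.array(p),4).tolist()
A,ea=tri((188.75,184.65),(294.17,150.04));B,eb=tri((221.65,167.71),(316.58,175.29));G,eg=tri((200.11,171.37),(306.28,134.93))
print("brass",r(A),r(ea),r(B),r(eb),"dist",np.linalg.norm(A-B),"mid",r((A+B)/2),"yaw",np.degrees(np.arctan2(*(B-A)[1::-1])))
print("grip",r(G),eg, r(proj("top",G)))
P,e1=tri((303.75,138.2),(362.1,211.5));Q,e2=tri((325.5,192.5),(291.4,236.7))
print("caps",r(P),e1,r(Q),e2,"d",np.linalg.norm(P-Q),"mid",r((P+Q)/2))
a,e1=tri((310,156.25),(339,225.5));b,e2=tri((317,176.5),(314.5,234.6))
print("collars",r(a),e1,r(b),e2,np.linalg.norm(a-b),"mid",r((a+b)/2))
for p,q in((P,Q),(a,b)): print("frame yaw",np.degrees(np.arctan2(*(q-p)[1::-1])))
n=np.cross(P-Q,[0,0,1]);n/=np.linalg.norm(n)
for uv in((314.5,234.6),(339,225.5)): print("rail on plane",r(onplane("side",uv,(P+Q)/2,n)))
from scipy.spatial.transform import Rotation as R
o=get_obs();print(R.from_quat(o["eef_rot"]).as_matrix().round(3),o["eef_pos"])
E
```

```text
brass [0.5423, 0.2152, 0.0212] 0.0053 [0.6014, 0.0986, 0.0194] 0.0037 dist 0.13075626142021204 mid [0.5718, 0.1569, 0.0203] yaw -63.13293288919857
grip [0.573, 0.1575, 0.1302] 0.0027517728289352715 [200.1055, 170.9539]
caps [0.6746, -0.1854, 0.1679] 0.004504016216561001 [0.4953, -0.2531, 0.1695] 0.0023148713284785166 d 0.1916678375984509 mid [0.585, -0.2192, 0.1687]
collars [0.6176, -0.2068, 0.1449] 0.0014395054387160778 [0.5525, -0.2291, 0.1424] 0.005377064777745872 0.06887931851030082 mid [0.585, -0.2179, 0.1436]
frame yaw -159.3125682259081
frame yaw -161.01055184975712
rail on plane [0.5549, -0.2306, 0.1445]
rail on plane [0.6183, -0.2067, 0.1449]
[[-0.     0.419 -0.908]
 [ 0.001 -0.908 -0.419]
 [-1.    -0.001 -0.   ]] [ 0.2724456  -0.58972147  0.23052264]
```

The checks agree: post spacing is 191.7 mm (192 expected), collars are 69 mm apart (68), fittings 131 mm apart (132) and the grip is at z 0.130. The rail's rest height is about 0.144 m. Moving above the hanger.

>>> {"method": "step_arm", "body": {
  "travel": [
    [2,5,0.4],
    [2,5,0.4],
    [2,5,0.4],
    [2,5,0.4],
    [2,5,0.4],
    [2,5,0.4],
    [2,5,0.4],
    [2,5,0.4]
  ],
  "dr": [
    [0,0,1],
    [0,0,1],
    [0,0,0],
    [0,0,0],
    [0,0,0],
    [0,0,0],
    [0,0,0],
    [0,0,0]
  ],
  "claw": -1
}}

```text
time: 1.2
eef_pos: [0.4328, -0.1884, 0.2634]
eef_rot: [0.688, 0.164, -0.688, 0.164]
wrist_force: [0.9, -1.1, -0.5]
grip_width: 1.002
```

>>> {"method": "step_arm", "body": {
  "travel": [
    [2,5,0],
    [2,5,0],
    [2,5,0],
    [2,5,0],
    [2,5,0],
    [2,5,0],
    [2,5,0],
    [0,0,0]
  ],
  "dr": [
    [0,0,0],
    [0,0,0],
    [0,0,0],
    [0,0,0],
    [0,0,0],
    [0,0,0],
    [0,0,0],
    [0,0,0]
  ]
}}

```text
time: 2.2
eef_pos: [0.5728, 0.1628, 0.2625]
eef_rot: [-0.687, -0.165, 0.688, -0.165]
wrist_force: [-0.1, 0.3, -0.0]
grip_width: 1.002
```

```bash
python3 - <<'E'
from h import *
from scipy.spatial.transform import Rotation as R
o=get_obs();print(o["time"],o["eef_pos"].round(4),R.from_quat(o["eef_rot"]).as_matrix().round(3).tolist(),o["wrist_force"])
t=read_camera("top")
print("brass t",blobs(t,(8,110,80),(25,255,255),(170,145,240,205),3))
s=read_camera("side")
print("brass s",blobs(s,(8,110,80),(25,255,255),(280,130,330,190)),"black s",blobs(s,(0,0,0),(180,255,55),(290,100,325,155)))
cv2.imwrite("pics/c2.png",np.hstack([cv2.resize(i,(400,300),interpolation=cv2.INTER_CUBIC) for i in(s[60:210,220:420],t[100:250,120:320])])[:,:,::-1])
E
```

```text
2.2 [0.5728 0.1628 0.2625] [[-0.001, 0.455, -0.891], [0.0, -0.891, -0.455], [-1.0, -0.001, 0.001]] [-0.13805483  0.26708322 -0.03113718]
brass t [(51, [218, 163, 8, 9], [221.84, 167.57]), (7, [188, 181, 3, 3], [189.0, 181.71])]
brass s [(97, [290, 144, 10, 13], [294.23, 150.22]), (103, [312, 169, 10, 13], [316.57, 175.47])] black s [(81, [303, 130, 8, 12], [306.21, 134.95])]
```

View pics/c2.png

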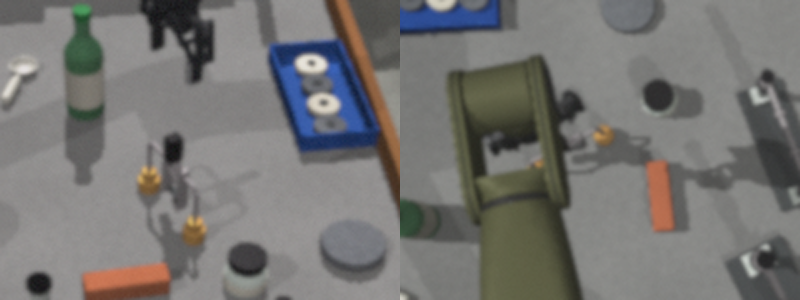

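The fingers hang above the grip block and their line matches the hanger's. The hanger has not moved. Descending and gripping.

>>> {"method": "step_arm", "body": {
  "travel": [
    [0,-0.55,-2],
    [0,0,-3],
    [0,0,-3],
    [0,0,-3],
    [0,0,-2],
    [0,0,-1.3],
    [0,0,-0.5],
    [0,0,0]
  ],
  "dr": [
    [0,0,0],
    [0,0,0],
    [0,0,0],
    [0,0,0],
    [0,0,0],
    [0,0,0],
    [0,0,0],
    [0,0,0]
  ]
}}

```text
time: 3.3
eef_pos: [0.573, 0.1544, 0.1158]
eef_rot: [0.688, 0.164, -0.688, 0.164]
wrist_force: [-0.1, -0.2, -0.2]
grip_width: 0.997
```

>>> {"method": "step_arm", "body": {
  "travel": [
    [0,0,0],
    [0,0,0],
    [0,0,0],
    [0,0,0],
    [0,0,0],
    [0,0,0],
    [0,0,0],
    [0,0,0]
  ],
  "dr": [
    [0,0,0],
    [0,0,0],
    [0,0,0],
    [0,0,0],
    [0,0,0],
    [0,0,0],
    [0,0,0],
    [0,0,0]
  ],
  "claw": 1,
  "newtons": 70
}}

```text
time: 4.3
eef_pos: [0.5724, 0.1545, 0.1152]
eef_rot: [-0.688, -0.164, 0.688, -0.164]
wrist_force: [-0.8, 0.9, -0.4]
grip_width: 0.222
```

>>> {"method": "step_arm", "body": {
  "travel": [
    [0,0,1],
    [0,0,2],
    [0,0,3],
    [0,0,4],
    [0,0,4],
    [0,0,4],
    [0,0,2],
    [0,0,0]
  ],
  "dr": [
    [0,0,0],
    [0,0,0],
    [0,0,0],
    [0,0,0],
    [0,0,0],
    [0,0,0],
    [0,0,0],
    [0,0,0]
  ]
}}

```text
time: 5.3
eef_pos: [0.5733, 0.1545, 0.3177]
eef_rot: [0.689, 0.164, -0.686, 0.164]
wrist_force: [0.1, -0.9, -4.3]
grip_width: 0.226
```

```bash
python3 - <<'E'
from h import *
s=read_camera("side")
o=get_obs();print(o["eef_pos"],o["wrist_force"],o["wrist_torque"])
b=blobs(s,(8,110,80),(25,255,255),(240,20,380,190));print(b)
cv2.imwrite("pics/c3.png",cv2.resize(s[20:170,220:420],(800,600),interpolation=cv2.INTER_CUBIC)[:,:,::-1])
t=read_camera("top");print(blobs(t,(8,110,80),(25,255,255),(170,130,245,215),3))
E
```

```text
[0.5725126  0.15433532 0.31525012] [ 0.06026785 -0.96933384 -3.01282877] [0.02563226 0.00938513 0.01883997]
[(187, [275, 20, 20, 13], [284.52, 25.64]), (111, [277, 45, 18, 8], [285.55, 48.7]), (124, [290, 91, 12, 14], [295.49, 97.74]), (128, [316, 116, 12, 14], [321.02, 122.8])]
[(65, [210, 153, 10, 10], [215.29, 157.92]), (75, [173, 172, 10, 11], [177.65, 177.15]), (11, [244, 182, 1, 11], [244.0, 187.0])]
```

View pics/c3.png

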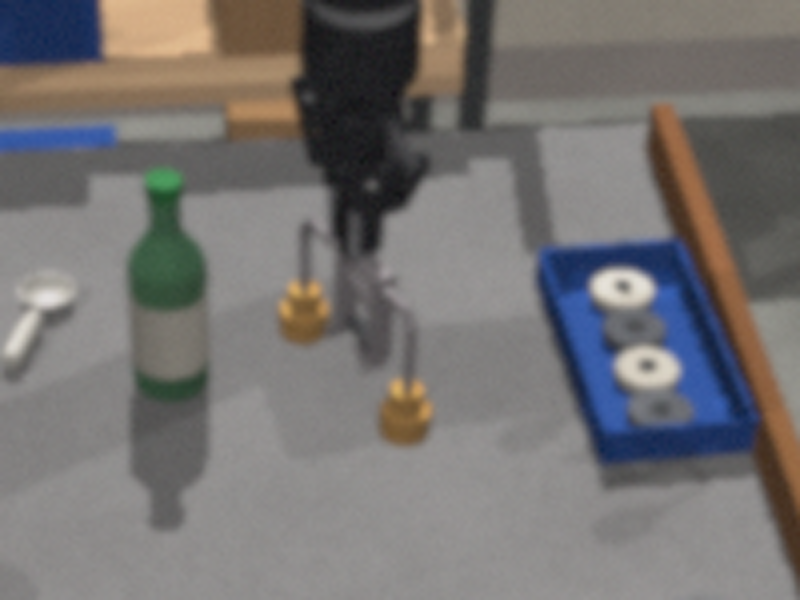

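The hanger is in the gripper and level. Its fittings are at crop (304,310) and (405,410), and both are visible in the two views.

```bash
python3 - <<'E'
from h import *
A,e=tri((177.65,177.15),(295.49,97.74));B,f=tri((215.29,157.92),(321.02,122.8))
print(A,e,B,f,np.linalg.norm(A-B),(A+B)/2,np.degrees(np.arctan2(*(B-A)[1::-1])))
E
```

```text
[0.54334793 0.21191286 0.22465098] 0.004726881251506429 [0.60309128 0.09534947 0.22338237] 0.005234255263219191 0.13098817119551875 [0.57321961 0.15363117 0.22401667] -62.86306731992156
```

>>> {"method": "step_arm", "body": {
  "travel": [
    [0.2,-3,0],
    [0.2,-5,0],
    [0.2,-6,0],
    [0.2,-6,0],
    [0.2,-6,0],
    [0.2,-6,0],
    [0,-4,0],
    [0,-1.2,0]
  ],
  "dr": [
    [0,0,-1],
    [0,0,-1],
    [0,0,-1],
    [0,0,-1],
    [0,0,-1],
    [0,0,-1],
    [0,0,-0.7],
    [0,0,0]
  ]
}}

```text
time: 6.4
eef_pos: [0.5833, -0.2196, 0.3119]
eef_rot: [-0.695, -0.123, 0.698, -0.121]
wrist_force: [1.0, 1.2, -3.5]
grip_width: 0.222
```

>>> {"method": "step_arm", "body": {
  "travel": [
    [0,0,0],
    [0,0,0],
    [0,0,0]
  ],
  "dr": [
    [0,0,0],
    [0,0,0],
    [0,0,0]
  ]
}}

```text
time: 6.78
eef_pos: [0.5847, -0.2162, 0.3153]
eef_rot: [0.696, 0.124, -0.696, 0.124]
wrist_force: [0.6, 0.1, -3.3]
grip_width: 0.228
```

```bash
python3 - <<'E'
from h import *
s=read_camera("side");t=read_camera("top")
o=get_obs();print(o["time"],o["eef_pos"],o["wrist_force"],o["wrist_torque"])
print(blobs(s,(8,110,80),(25,255,255),(240,100,420,290)))
print(blobs(t,(8,110,80),(25,255,255),(270,100,360,230),3))
cv2.imwrite("pics/c4.png",np.hstack([cv2.resize(i,(400,480),interpolation=cv2.INTER_CUBIC) for i in(s[130:298,260:400],t[100:244,260:380])])[:,:,::-1])
E
```

```text
6.875 [ 0.58478087 -0.21652608  0.31554433] [-1.11542010e-03 -5.01959214e-01 -3.72942079e+00] [ 0.02606107 -0.00400886  0.03300044]
[(259, [401, 100, 19, 49], [411.78, 120.99]), (173, [310, 182, 14, 17], [316.21, 190.27]), (591, [262, 192, 43, 19], [282.6, 201.09]), (187, [336, 220, 14, 18], [342.29, 228.83])]
[]
```

View pics/c4.png

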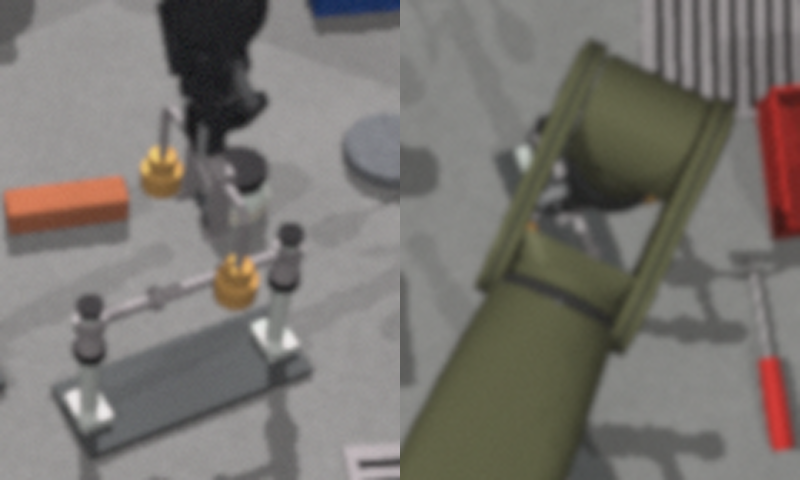

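The hanger is above the rail with its fittings on either side of it. From the side view I'll check the fittings at their known height.

```bash
python3 - <<'E'
from h import *
A,B=[onz("side",u,.2228) for u in((316.21,190.27),(342.29,228.83))]
print(A,B,np.linalg.norm(A-B),(A+B)/2,np.degrees(np.arctan2(*(B-A)[1::-1])))
u=np.array([np.cos(np.radians(20.5)),np.sin(np.radians(20.5))]);print("along/across",((A+B)/2-[.585,-.2185,0])[:2]@np.c_[u,[-u[1],u[0]]])
E
```

```text
[ 0.563888   -0.15690914  0.2228    ] [ 0.60904469 -0.28118843  0.2228    ] 0.13222884150021688 [ 0.58646634 -0.21904878  0.2228    ] -70.03146518459444
along/across [ 0.0011813  -0.00102756]
```

Alignment is within 1–2 mm. Lowering over the rail.

>>> {"method": "step_arm", "body": {
  "travel": [
    [0,0,-1],
    [0,0,-2],
    [0,0,-2],
    [0,0,-2],
    [0,0,-1],
    [0,0,-0.5],
    [0,0,-0.5],
    [0,0,0]
  ],
  "dr": [
    [0,0,0],
    [0,0,0],
    [0,0,0],
    [0,0,0],
    [0,0,0],
    [0,0,0],
    [0,0,0],
    [0,0,0]
  ]
}}

```text
time: 7.88
eef_pos: [0.5847, -0.2176, 0.2256]
eef_rot: [0.696, 0.123, -0.696, 0.123]
wrist_force: [-0.3, 0.6, -3.1]
grip_width: 0.23
```

>>> {"method": "step_arm", "body": {
  "travel": [
    [0,0,-0.3],
    [0,0,-0.3],
    [0,0,-0.3],
    [0,0,-0.3],
    [0,0,0]
  ],
  "dr": [
    [0,0,0],
    [0,0,0],
    [0,0,0],
    [0,0,0],
    [0,0,0]
  ]
}}

```text
time: 8.5
eef_pos: [0.5846, -0.2175, 0.2132]
eef_rot: [-0.696, -0.123, 0.696, -0.123]
wrist_force: [1.0, -0.2, -1.3]
grip_width: 0.224
```

>>> {"method": "step_arm", "body": {
  "travel": [
    [0,0,-0.3],
    [0,0,-0.3],
    [0,0,-0.3],
    [0,0,0]
  ],
  "dr": [
    [0,0,0],
    [0,0,0],
    [0,0,0],
    [0,0,0]
  ]
}}

```text
time: 9.0
eef_pos: [0.5848, -0.2177, 0.2049]
eef_rot: [0.697, 0.123, -0.696, 0.124]
wrist_force: [0.1, 1.4, 3.0]
grip_width: 0.226
```

>>> {"method": "step_arm", "body": {
  "travel": [
    [0,0,-0.2],
    [0,0,-0.2],
    [0,0,0]
  ],
  "dr": [
    [0,0,0],
    [0,0,0],
    [0,0,0]
  ]
}}

```text
time: 9.38
eef_pos: [0.5848, -0.2178, 0.2005]
eef_rot: [0.696, 0.123, -0.696, 0.124]
wrist_force: [-0.1, 0.2, 5.1]
grip_width: 0.226
```

>>> {"method": "step_arm", "body": {
  "travel": [
    [0,0,-0.2],
    [0,0,-0.2],
    [0,0,0]
  ],
  "dr": [
    [0,0,0],
    [0,0,0],
    [0,0,0]
  ]
}}

```text
time: 9.75
eef_pos: [0.5848, -0.2177, 0.1963]
eef_rot: [0.696, 0.123, -0.696, 0.123]
wrist_force: [-0.8, -0.3, 3.8]
grip_width: 0.223
```

>>> {"method": "step_arm", "body": {
  "travel": [
    [0,0,-0.2],
    [0,0,-0.2],
    [0,0,0]
  ],
  "dr": [
    [0,0,0],
    [0,0,0],
    [0,0,0]
  ]
}}

```text
time: 10.12
eef_pos: [0.5847, -0.2175, 0.1926]
eef_rot: [0.696, 0.123, -0.696, 0.123]
wrist_force: [-0.7, 1.3, 5.1]
grip_width: 0.229
```

>>> {"method": "step_arm", "body": {
  "travel": [
    [0,0,-0.2],
    [0,0,-0.2],
    [0,0,0]
  ],
  "dr": [
    [0,0,0],
    [0,0,0],
    [0,0,0]
  ]
}}

```text
time: 10.5
eef_pos: [0.5847, -0.2173, 0.1888]
eef_rot: [0.696, 0.124, -0.696, 0.123]
wrist_force: [-1.2, 1.5, 6.2]
grip_width: 0.226
```

>>> {"method": "step_arm", "body": {
  "travel": [
    [0,0,-0.2],
    [0,0,-0.2],
    [0,0,0]
  ],
  "dr": [
    [0,0,0],
    [0,0,0],
    [0,0,0]
  ]
}}

```text
time: 10.88
eef_pos: [0.5852, -0.2176, 0.1853]
eef_rot: [0.697, 0.123, -0.696, 0.124]
wrist_force: [-0.3, 1.2, 7.4]
grip_width: 0.222
```

>>> {"method": "step_arm", "body": {
  "travel": [
    [0,0,-0.2],
    [0,0,-0.2],
    [0,0,0]
  ],
  "dr": [
    [0,0,0],
    [0,0,0],
    [0,0,0]
  ]
}}

```text
time: 11.25
eef_pos: [0.5856, -0.218, 0.1816]
eef_rot: [0.697, 0.123, -0.695, 0.124]
wrist_force: [-0.1, -0.7, 7.9]
grip_width: 0.223
```

>>> {"method": "step_arm", "body": {
  "travel": [
    [0,0,-0.2],
    [0,0,-0.2],
    [0,0,0]
  ],
  "dr": [
    [0,0,0],
    [0,0,0],
    [0,0,0]
  ]
}}

```text
time: 11.62
eef_pos: [0.5858, -0.2184, 0.1777]
eef_rot: [0.697, 0.122, -0.695, 0.124]
wrist_force: [0.4, -1.8, 7.1]
grip_width: 0.224
```

>>> {"method": "step_arm", "body": {
  "travel": [
    [0,0,-0.2],
    [0,0,0],
    [0,0,0]
  ],
  "dr": [
    [0,0,0],
    [0,0,0],
    [0,0,0]
  ]
}}

```text
time: 12.0
eef_pos: [0.5859, -0.2188, 0.1758]
eef_rot: [0.697, 0.122, -0.695, 0.125]
wrist_force: [1.6, -1.8, 5.7]
grip_width: 0.225
```

>>> {"method": "step_arm", "body": {
  "travel": [
    [0,0,-0.2],
    [0,0,0],
    [0,0,0]
  ],
  "dr": [
    [0,0,0],
    [0,0,0],
    [0,0,0]
  ]
}}

```text
time: 12.38
eef_pos: [0.584, -0.2174, 0.1707]
eef_rot: [-0.696, -0.124, 0.697, -0.123]
wrist_force: [1.2, -1.9, -1.0]
grip_width: 0.223
```

Force has dropped and the hanger moved freely, which fits a snap. Now pulling up in small steps.

>>> {"method": "step_arm", "body": {
  "travel": [
    [0,0,0],
    [0,0,0],
    [0,0,0.4],
    [0,0,0.5],
    [0,0,0.5],
    [0,0,0.5],
    [0,0,0.5],
    [0,0,0]
  ],
  "dr": [
    [0,0,0],
    [0,0,0],
    [0,0,0],
    [0,0,0],
    [0,0,0],
    [0,0,0],
    [0,0,0],
    [0,0,0]
  ]
}}

```text
time: 13.38
eef_pos: [0.5849, -0.2177, 0.1971]
eef_rot: [0.697, 0.123, -0.696, 0.124]
wrist_force: [-0.2, -0.3, -2.6]
grip_width: 0.225
```

>>> {"method": "step_arm", "body": {
  "travel": [
    [0,0,0.3],
    [0,0,0.3],
    [0,0,0],
    [0,0,0]
  ],
  "dr": [
    [0,0,0],
    [0,0,0],
    [0,0,0],
    [0,0,0]
  ]
}}

```text
time: 13.88
eef_pos: [0.5844, -0.2175, 0.2018]
eef_rot: [-0.696, -0.124, 0.696, -0.123]
wrist_force: [0.9, -0.5, -4.9]
grip_width: 0.223
```

>>> {"method": "step_arm", "body": {
  "travel": [
    [0,0,0.2],
    [0,0,0.2],
    [0,0,0],
    [0,0,0],
    [0,0,0],
    [0,0,0]
  ],
  "dr": [
    [0,0,0],
    [0,0,0],
    [0,0,0],
    [0,0,0],
    [0,0,0],
    [0,0,0]
  ]
}}

```text
time: 14.62
eef_pos: [0.5844, -0.2175, 0.2061]
eef_rot: [-0.696, -0.124, 0.696, -0.123]
wrist_force: [-0.8, -0.3, -8.0]
grip_width: 0.224
```

```bash
python3 - <<'E'
from h import *
s=read_camera("side")
o=get_obs();print(o["time"],o["eef_pos"],o["wrist_force"])
cv2.imwrite("pics/c5.png",cv2.resize(s[170:290,260:420],(800,600),interpolation=cv2.INTER_CUBIC)[:,:,::-1])
E
```

```text
14.675 [ 0.58438652 -0.21748973  0.20610306] [ 0.30407681  0.59524425 -8.2970277 ]
```

View pics/c5.png

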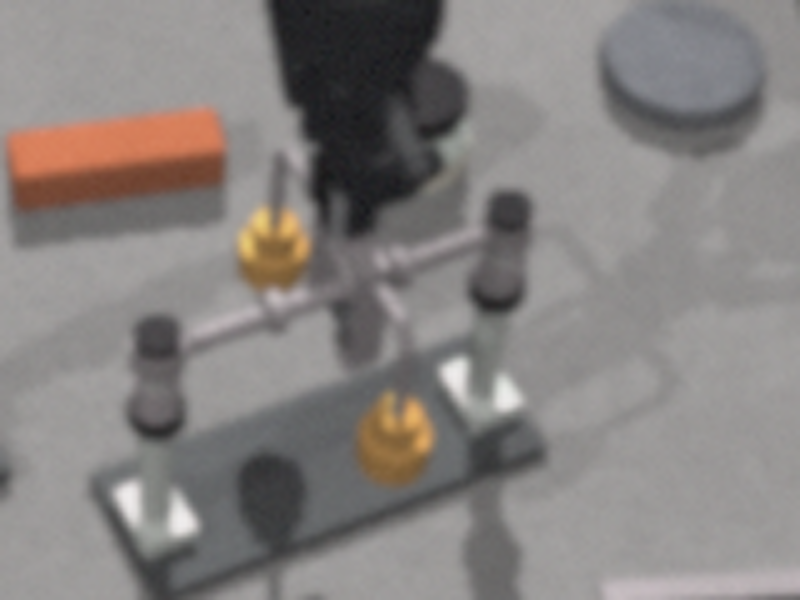

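The hook is locked: there is about 5 N of pull beyond the weight, and the rail runs through the hook between the collars. Letting it down until the rail carries the weight.

>>> {"method": "step_arm", "body": {
  "travel": [
    [0,0,-0.4],
    [0,0,-0.6],
    [0,0,-0.6],
    [0,0,-0.6],
    [0,0,-0.5],
    [0,0,-0.4],
    [0,0,-0.3],
    [0,0,0]
  ],
  "dr": [
    [0,0,0],
    [0,0,0],
    [0,0,0],
    [0,0,0],
    [0,0,0],
    [0,0,0],
    [0,0,0],
    [0,0,0]
  ]
}}

```text
time: 15.68
eef_pos: [0.5846, -0.2176, 0.1723]
eef_rot: [0.696, 0.123, -0.696, 0.123]
wrist_force: [0.4, 0.1, -3.0]
grip_width: 0.226
```

>>> {"method": "step_arm", "body": {
  "travel": [
    [0,0,-0.2],
    [0,0,0],
    [0,0,0],
    [0,0,0]
  ],
  "dr": [
    [0,0,0],
    [0,0,0],
    [0,0,0],
    [0,0,0]
  ]
}}

```text
time: 16.18
eef_pos: [0.5848, -0.2177, 0.1707]
eef_rot: [0.696, 0.123, -0.696, 0.124]
wrist_force: [-0.1, -0.0, -1.1]
grip_width: 0.224
```

```bash
python3 - <<'E'
from h import *
f=[]
for i in range(5): read_camera("side");f.append(get_obs()["wrist_force"])
print(np.mean(f,0),get_obs()["eef_pos"])
E
```

```text
[ 0.76773873 -0.74748149 -2.04394168] [ 0.58479569 -0.21770123  0.1705334 ]
```

Another 3 mm takes up the rest of the weight; then open slowly.

>>> {"method": "step_arm", "body": {
  "travel": [
    [0,0,-0.2],
    [0,0,-0.1],
    [0,0,0],
    [0,0,0]
  ],
  "dr": [
    [0,0,0],
    [0,0,0],
    [0,0,0],
    [0,0,0]
  ]
}}

```text
time: 16.92
eef_pos: [0.5848, -0.2177, 0.1676]
eef_rot: [0.696, 0.123, -0.696, 0.124]
wrist_force: [0.5, -1.2, 0.6]
grip_width: 0.226
```

>>> {"method": "step_arm", "body": {
  "travel": [
    [0,0,0],
    [0,0,0],
    [0,0,0],
    [0,0,0]
  ],
  "dr": [
    [0,0,0],
    [0,0,0],
    [0,0,0],
    [0,0,0]
  ],
  "newtons": 20
}}

```text
time: 17.42
eef_pos: [0.5848, -0.2177, 0.1674]
eef_rot: [0.696, 0.123, -0.696, 0.123]
wrist_force: [0.1, -1.1, 0.3]
grip_width: 0.223
```

>>> {"method": "step_arm", "body": {
  "travel": [
    [0,0,0],
    [0,0,0],
    [0,0,0],
    [0,0,0],
    [0,0,0],
    [0,0,0]
  ],
  "dr": [
    [0,0,0],
    [0,0,0],
    [0,0,0],
    [0,0,0],
    [0,0,0],
    [0,0,0]
  ],
  "claw": 0.3
}}

```text
time: 18.18
eef_pos: [0.5846, -0.2176, 0.1673]
eef_rot: [-0.696, -0.123, 0.696, -0.123]
wrist_force: [0.4, -0.4, 0.3]
grip_width: 0.349
```

```bash
python3 - <<'E'
from h import *
s=read_camera("side")
o=get_obs();print(o["time"],o["eef_pos"],o["wrist_force"],o["grip_width"])
b=blobs(s,(8,110,80),(25,255,255),(300,170,360,290));print(b)
cv2.imwrite("pics/c6.png",cv2.resize(s[170:290,260:420],(800,600),interpolation=cv2.INTER_CUBIC)[:,:,::-1])
E
```

```text
18.225 [ 0.58458251 -0.21757128  0.16732913] [ 0.54557938 -0.4904746  -0.01562017] 0.34957855702612567
[(52, [300, 192, 4, 15], [301.35, 198.98]), (90, [308, 222, 13, 11], [313.67, 226.98]), (166, [331, 259, 14, 16], [337.41, 267.13])]
```

View pics/c6.png

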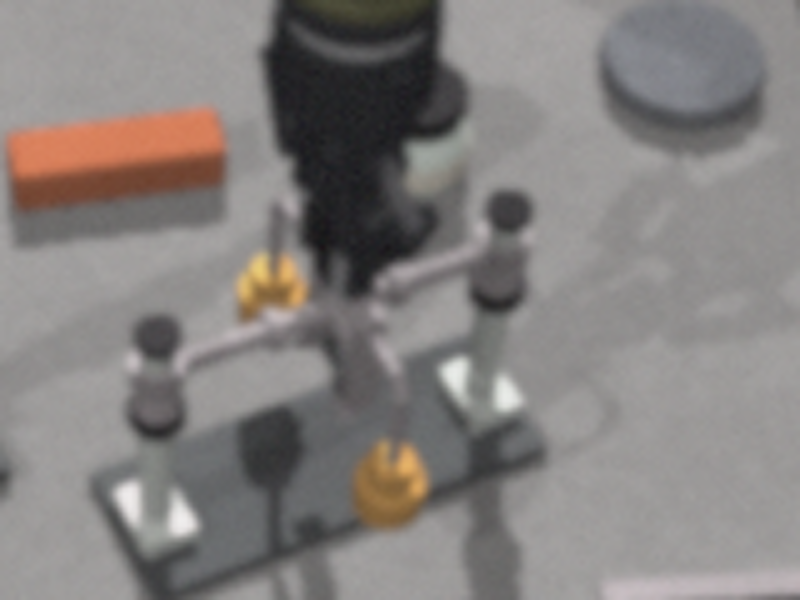

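The hanger hangs upright from the rail and the fingers have let go, with no force at the wrist. Opening a little more and withdrawing upwards.

>>> {"method": "step_arm", "body": {
  "travel": [
    [0,0,0.3],
    [0,0,0.3],
    [0,0,0.5],
    [0,0,1],
    [0,0,1],
    [0,0,1.5],
    [0,0,2],
    [0,0,2]
  ],
  "dr": [
    [0,0,0],
    [0,0,0],
    [0,0,0],
    [0,0,0],
    [0,0,0],
    [0,0,0],
    [0,0,0],
    [0,0,0]
  ],
  "claw": 0
}}

```text
time: 19.23
eef_pos: [0.5848, -0.2177, 0.2553]
eef_rot: [0.697, 0.123, -0.696, 0.124]
wrist_force: [-0.3, -0.5, 0.4]
grip_width: 0.497
```

>>> {"method": "step_arm", "body": {
  "travel": [
    [0,0,3],
    [0,0,3],
    [0,0,2],
    [0,0,0],
    [0,0,0],
    [0,0,0],
    [0,0,0],
    [0,0,0]
  ],
  "dr": [
    [0,0,0],
    [0,0,0],
    [0,0,0],
    [0,0,0],
    [0,0,0],
    [0,0,0],
    [0,0,0],
    [0,0,0]
  ]
}}

```text
time: 20.23
eef_pos: [0.5845, -0.2175, 0.3327]
eef_rot: [-0.696, -0.124, 0.697, -0.123]
wrist_force: [0.3, 0.2, 0.1]
grip_width: 0.502
```

>>> {"method": "step_arm", "body": {
  "travel": [
    [0,0,0],
    [0,0,0],
    [0,0,0],
    [0,0,0],
    [0,0,0],
    [0,0,0],
    [0,0,0],
    [0,0,0]
  ],
  "dr": [
    [0,0,0],
    [0,0,0],
    [0,0,0],
    [0,0,0],
    [0,0,0],
    [0,0,0],
    [0,0,0],
    [0,0,0]
  ]
}}

```text
time: 21.22
eef_pos: [0.5846, -0.2176, 0.3333]
eef_rot: [0.696, 0.123, -0.696, 0.123]
wrist_force: [0.0, 0.4, 0.7]
grip_width: 0.501
```

```bash
python3 - <<'E'
from h import *
for i in range(3):
    s=read_camera("side")
    b=blobs(s,(8,110,80),(25,255,255),(305,170,360,290),30);print(b)
    [read_camera("top") for _ in range(4)]
o=get_obs();print(o["time"],o["eef_pos"],o["wrist_force"],o["grip_width"])
cv2.imwrite("pics/c7.png",cv2.resize(s[170:290,260:420],(800,600),interpolation=cv2.INTER_CUBIC)[:,:,::-1])
E
```

```text
[(88, [308, 222, 13, 11], [313.67, 226.91]), (165, [331, 259, 14, 16], [337.53, 267.1])]
[(89, [308, 222, 13, 11], [313.71, 226.93]), (165, [331, 259, 14, 16], [337.38, 267.17])]
[(90, [308, 222, 13, 11], [313.58, 226.89]), (165, [331, 259, 14, 16], [337.38, 267.17])]
21.975 [ 0.58458441 -0.21756699  0.33334439] [ 0.22005594 -0.66562724  0.17526093] 0.5001085141871952
```

View pics/c7.png

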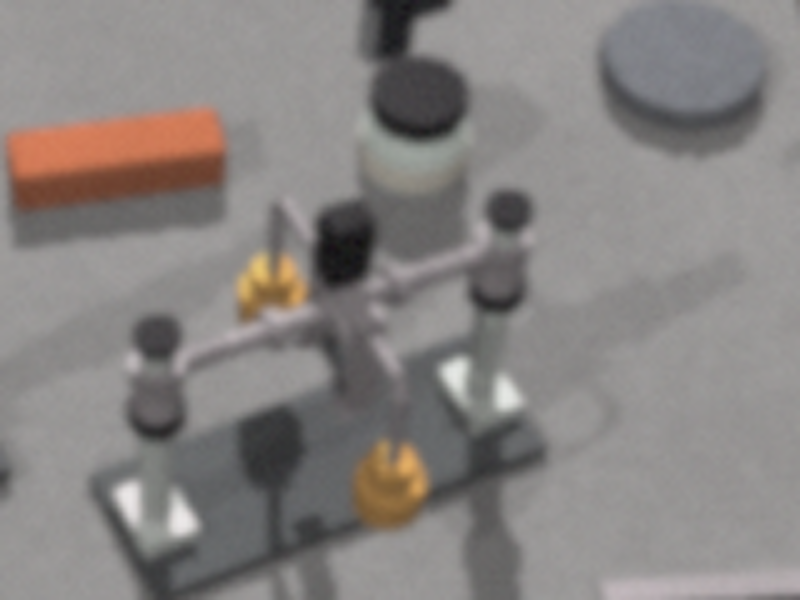

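The hanger hangs upright and still between the collars, the gripper is well clear, and the compound bar and paste jar look undisturbed. Handing in.

```bash
python3 -c "
from plant import *
print(hand_in())"
```

```text
the job is handed in; nothing more can be done
None
```

I gripped the hanger by its black grip and pressed it onto the middle of the middle-sized frame's rail until the gate snapped shut. I then pulled it up to prove the lock, let it down to hang and handed the job in at about 22 s; the hand-in reported no verdict.

- **Snap:** the push rose to about 11 N on the rail, then dropped to about 2 N as the gate flicked shut.
- **Lock test:** the upward pull reached about 5 N beyond the hanger's weight. That works out to roughly 8 mm of rail lift, held for about half a second.
- **Final state:** the last three images show the hanger upright and still to within 0.2 px, between the collars. The gripper is well clear, and the compound bar and paste jar look unmoved. I did not recheck the bottle and screwdriver at the end.
- **Not measured directly:** I judged the gate angle and rail movement from forces and images. No check failed or disagreed beyond a few millimetres.

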